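Weigh the six-tube carrier on the sprung scale

TASK

Weigh the carrier with six tubes before it goes in the centrifuge: lift it by its grip post, hang the crossbar of its bail in the hook of the sprung scale, and let the spring take the weight slowly, keeping hold of the carrier until the pointer settles; then let go and leave it hanging still and upright. Do not drop it on the hook, do not push the hook down to its stop, and leave the three-tube carrier where it stands.

Things in the scene. Friction and masses are not known exactly. Their poses are not given: they have to be found in the camera images.
- carrier: Loose, 0.31-0.53 kg, the one to weigh. White block 64 (x) x 88 (y) x 30 mm, six capped tubes in two rows, tops at 68. Steel bail: uprights at y +-47, square crossbar 12 x 12 along y at heights 129-141, in the middle of it a grip post 24 x 24 at 141-205 (take its upper half). Origin: centre of underside, z up; post, crossbar and mass lie above it. Same after a half turn.
- small_carrier: Bystander, leave alone: same bail and grip post (205 mm tall) on a narrow block 36 (x) x 88 (y) x 30 mm with three tubes in one row. Origin: centre of underside, z up. It stands on one side of the scale, the six-tube carrier on the other.
- hook_seat (a point): Seat of the hook, 205 mm up unloaded, where the crossbar's underside rests. Steel strip 24 wide (y), 6 thick, reaching from the column along -x, ending 14 past this point. Two flaps leaning outward make a trough along y: 21 wide at the seat, 46 at the rims, 23 up. Set carrier y along this y, bring it in along +x from the free end, crossbar over the rim, strip between bar and tubes; lower.
- scale_hook (a joint): How far the sprung hook has sunk, m: 0 unloaded, 0.06 at its bottom stop. 160 N/m, 6 mm per 100 g: the six-tube carrier sinks it 19 to 33 mm. A small pointer on the scale's column shows it. The column (30 x 40 mm, 272 tall) stands 115 mm from hook_seat along its +x, on a foot 150 x 130 x 12 mm.
Not all that is in view belongs to the job. Leave any red or yellow look-alike of the carrier alone.

How it is judged:
On the way:
1. the spring is taking the six-tube carrier's weight (hook sunk 8 mm or more, carrier at the hook) while the fingers still hold it (value of joint scale_hook above 0.008 m and contact force between the fingers and carrier above 0.5 N and horizontal distance between carrier and hook_seat below 0.03 m), for 0.1 s.
At the end, for the whole second after the job is handed in: Six-tube carrier hangs by its crossbar in the hook: origin within 30 mm of the seat from above, 117-141 mm below it, upright within 10 deg, still (under 40 mm/s); hook sunk 12-45 mm and settled (under 15 mm/s); small carrier within 30 mm of its start (value of joint scale_hook between 0.012 and 0.045 m and velocity of joint scale_hook between -0.015 and 0.015 m/s and horizontal distance between carrier and hook_seat below 0.03 m and z of carrier in the frame of hook_seat between -0.141 and -0.117 m and angle between carrier's own z axis and vertical below 0.175 rad and linear speed of carrier below 0.04 m/s and distance of small_carrier from where it was at the start of the episode below 0.03 m); the robot touches nothing.
It fails at once if the load is dropped or let go suddenly on the hook (hook sinking faster than 0.15 m/s) (velocity of joint scale_hook above 0.15 m/s).
It fails at once if the hook is pushed or dropped down to its stop (sunk more than 57 mm) (value of joint scale_hook above 0.057 m).
It fails at once if the three-tube carrier is moved more than 30 mm (distance of small_carrier from where it was at the start of the episode above 0.03 m).
It also fails if it takes over 56 s, if anything falls off the work surface, if the arm or the gripper's body presses on something with over 40 N, if the wrist force passes 120 N, or if a joint passes its speed limit or range.

ROBOT

A 6-joint arm with a two-finger parallel gripper is mounted at the origin on the work surface. World frame = base frame: x ahead of the robot, y to its left, z up, the work surface at z = 0. Lengths are in m, angles in rad, forces in N, time in s.
With the tool pointing down it reaches from about 0.275 to 0.825 m from the base axis. Payload 4.9 kg.
Tool frame: the origin (TCP) lies at the very end of the fingers, on their centre line; the grasp point (between the pads) lies bot.pinch_z behind it (bot.pinch_z is the distance from the TCP to the grasp point, in m); z points along the fingers, y is the line along which they close (so a half turn about z gives the same grasp; the last joint's range is limited). The gripper opens to 85 mm and grips with 20 to 120 N. Pads are 22 mm wide; open, the fingers measure 114 mm over their backs; the gripper's body (76 mm by 85 mm) begins 54 mm behind the grasp point. The pads swing forward as they close: fully open they stand 13 mm farther back than shut.
Start: joints at [-1.304, 0.326, -0.193, 1.052, 0, 1.437], TCP at [0.215, -0.506, 0.231] pointing down, gripper open.
Joint ranges: [-2.65, 2.65], [-0.97, 1.79], [-1.3, 1.35], [-1.93, 2.1], [-1.47, 1.37], [-3.14, 3.14]. Speed limits (rad/s): [2.57, 2.57, 3.14, 3.14, 3.14, 3.14].

INTERFACE

Orientations are given as a 3x3 rotation matrix whose columns are the frame's x, y, z axes.
In Python, from bench import bot, cams, job, find_in, cut_out, place_of gives the robot as it stands.
- The arm moves only by the tool arm_command, never from a script. Its argument "plan" is a list of rows, each an object with "dp": the shift along the tool's x, y, z in mm, a list of three; "twist": the turn, a rotation vector about the tool's x, y, z in degrees, a list of three; "jaw": the finger opening in mm, from 0 to 85.4. In form: [{"dp": [dx, dy, dz], "twist": [rx, ry, rz], "jaw": jaw}, ...]. A call has exactly 10 rows; each row is the pose to reach, as a shift and turn from the pose commanded when the call began, along the tool's axes at that moment; what a row does not reach only later rows make up. A row lasts 1/10 s, in which the tool goes at most 50 mm and 8.59 degrees, less where a joint would pass 70% of its speed; a pose out of reach is approached as far as the arm can. A call with a gripper value outside its range is refused whole. The fingers move at their own pace and stop on an object; "newtons" is the grip in N (left out, the last holds). Time passes only in rows, so rows that repeat a pose let the fingers close, or fill a call up. It gives the time, the measured TCP pose, the force, the opening and the grip force at its end, in the units of the state.
- bot.read_state(): the state, without advancing time (a new reading comes with each control period).
- cams.grab_frame(name): name is "scene" or "top" or "wrist"; returns (picture, depth): 400x640x3 uint8, red, green, blue; 400x640 float32, m along the optical axis (not along the pixel's ray), 0 where there is no reading.
- cams.camera_params(name): a dict with "mtx" (3x3 intrinsics, pixels), "position" and "attitude" of the camera in the world. Camera axes: x right, y up, looking along -z (the intrinsics and any distortion apply to the point x, -y, -z); pixel columns grow to the right and rows downward; lengths in m; the calibration is good to about 2 mm. A picture is of the moment at which its call begins: read the wrist's pose just before it. camera_params takes no time and is no camera call; for the wrist camera it gives the pose at the moment of the call.
- job.job_done(): hands the job in; it is judged then, once.
Trained networks look in the newest picture that a camera, given by its name, has taken for a name from the list of things; names that differ only in an ending like _2 or _b are one class to them, and where a whole thing is asked for, a point or a joint stands for the part that bears it (a point fixed in the world has none). Each returns a list of dicts, best first, with "confidence" (0 to 1); they miss things now and then, are a little off and sometimes report something else, mostly with a low value. They report only what shows in the picture. A call takes as long as a camera call. They do not tell look-alikes from the thing itself.
- find_in(name, camera): "xy" ([column, row] in pixels, amid what is visible of it).
- cut_out(name, camera): "pixels" (400x640 bool, what is visible of it) and "xy" ([column, row] in pixels, amid what is visible of it).
- place_of(name, camera): "xy" ([column, row] in pixels: a listed point, or the origin of a listed thing).
The state is a dict: "time": time; "joints": joint angles; "qvel": joint speeds; "tau": joint torques, N m; "position": TCP position; "eef_rot": TCP orientation; "contact_force": force on the tool from outside, world axes, zero at the start; "wrist_torque": the same for the moment, N m; "grip_width": opening from 0.0 (shut) to 1.0 (fully open); "grasp_force": force on a finger pad.
Only numpy, scipy, OpenCV 4.12 (cv2) and the standard library are available. Lean on these libraries where they do the work, as an engineer would, in place of code of your own. Each camera call takes 0.05 s, during which the arm holds its last target. There are 200 camera calls.

## Working session

There is one attempt and no reset: what is moved stays moved. The work goes in short steps, Python scripts to look and compute and a tool call to move; the robot and the scene stay as the last step left them, time stands still between calls to the robot, and variables do not carry over. Pictures are saved under pics/ and viewed, at most 10 in all, crops included, and the job is handed in when it is done.

Besides the shell and the picture viewer there is one more tool, called after "Call:" as name(argument=value, ...), one argument or row to a line, values as JSON. arm_command: Moves the arm, as the interface text tells. Its arguments: {"type":"object","properties":{"plan":{"type":"array","items":{"type":"object","properties":{"dp":{"type":"array","items":{"type":"number"}},"twist":{"type":"array","items":{"type":"number"}},"jaw":{"type":"number"}}}},"newtons":{"type":"number"}},"required":["plan"]}

```bash
mkdir -p pics; ls; cat > h.py <<'E'
import numpy as np, cv2
from bench import bot, cams, job, find_in, cut_out, place_of
def world(cam, px, d=None, P=None, z=None):
    P=P or cams.camera_params(cam); K=np.array(P["mtx"]); R=np.array(P["attitude"]); t=np.array(P["position"])
    px=np.atleast_2d(px).astype(float)
    r=np.c_[(px-[K[0,2],K[1,2]])/[K[0,0],K[1,1]],np.ones(len(px))]*[1,-1,-1]
    w=r@R.T
    if z is not None: return t+w*((z-t[2])/w[:,2])[:,None]
    return t+w*np.asarray(d).reshape(-1,1)
E
python3 - <<'E'
from h import *
np.set_printoptions(precision=4,suppress=True)
s=bot.read_state(); print(s["position"],s["eef_rot"],bot.pinch_z)
for c in("scene","top"):
    im,d=cams.grab_frame(c); cv2.imwrite(f"pics/{c}0.png",im[:,:,::-1]); np.save(f"{c}0.npy",d)
    P=cams.camera_params(c); print(c,P)
    for n in("carrier","small_carrier","hook_seat","scale_hook"):
        for r in place_of(n,c)[:3] if n!="scale_hook" else find_in(n,c)[:3]:
            x,y=np.round(r["xy"]).astype(int); print(n,r["confidence"],r["xy"], world(c,r["xy"],d[min(y,399),min(x,639)],P)[0])
E
```

```text
pics
[ 0.2144 -0.5058  0.2305] [[ 0.9208  0.3901 -0.0005]
 [ 0.3901 -0.9208  0.0017]
 [ 0.0002 -0.0017 -1.    ]] 0.0187
scene {'mtx': array([[424.7088,   0.    , 317.6804],
       [  0.    , 424.7088, 197.5584],
       [  0.    ,   0.    ,   1.    ]]), 'position': array([ 1.3219, -0.2448,  0.669 ]), 'attitude': array([[ 0.2432, -0.5344,  0.8095],
       [ 0.9699,  0.1447, -0.1959],
       [-0.0125,  0.8327,  0.5535]])}
carrier 0.89 [228.5, 236.6] [ 0.4841 -0.2665  0.0211]
carrier 0.7 [172.9, 245.9] [ 0.4781 -0.3982  0.0155]
carrier 0.56 [196.8, 274.2] [ 0.6243 -0.3396  0.0445]
small_carrier 0.79 [427.1, 213.0] [0.5046 0.2501 0.0095]
hook_seat 0.55 [334.8, 160.6] [ 0.6247 -0.0408  0.2722]
scale_hook 0.86 [338.2, 192.7] [ 0.6409 -0.0377  0.2076]
top {'mtx': array([[420.6974,   0.    , 322.555 ],
       [  0.    , 420.6974, 209.0768],
       [  0.    ,   0.    ,   1.    ]]), 'position': array([ 0.4642, -0.0569,  1.1731]), 'attitude': array([[ 0.0032,  0.9976, -0.0697],
       [-1.    ,  0.003 , -0.0031],
       [-0.0029,  0.0697,  0.9976]])}
carrier 0.9 [446.1, 245.4] [ 0.4483 -0.3556  0.1414]
carrier 0.76 [398.0, 239.8] [ 0.4613 -0.2579  0.0303]
carrier 0.68 [428.4, 197.7] [ 0.5721 -0.3319  0.0701]
small_carrier 0.68 [210.3, 228.6] [0.4897 0.2482 0.0422]
hook_seat 0.74 [300.8, 216.4] [ 0.5148 -0.0038  0.2042]
scale_hook 0.93 [308.6, 201.6] [ 0.5491 -0.0216  0.2042]
```

View pics/scene0.png

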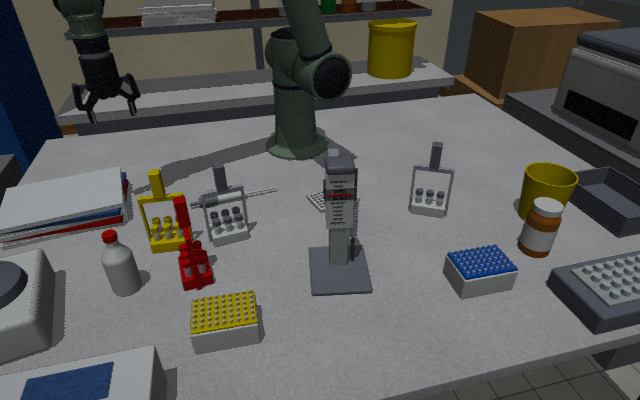

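View pics/top0.png

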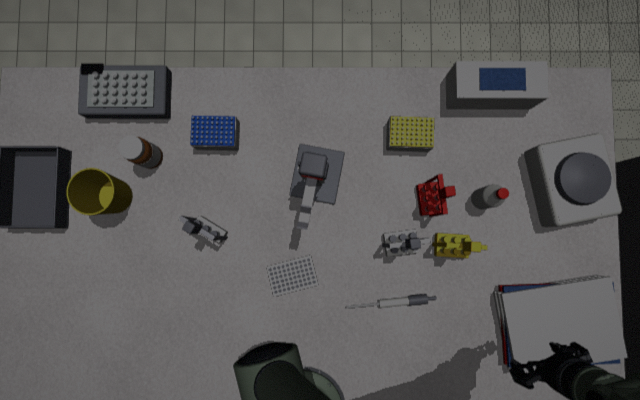

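Top view: the white six-tube carrier is at (403,242) in top and (226,215) in scene. The yellow look-alike is at (455,245)/(165,215) and the red one at (432,195)/(195,250). The three-tube carrier is at (205,230)/(430,190), across the scale at (310,190). The white one with two rows of grey tubes fits the description. I'll confirm it in a crop and measure from depth.

```bash
python3 - <<'E'
from h import *
np.set_printoptions(precision=4,suppress=True)
a=cv2.imread("pics/scene0.png")[150:260,130:270]; b=cv2.imread("pics/top0.png")[130:270,270:480]
a=cv2.resize(a,None,fx=2.7,fy=2.7,interpolation=3);b=cv2.resize(b,(400,297),interpolation=3)
cv2.imwrite("pics/crop.png",np.hstack([a[:297],b]))
vv,uu=np.mgrid[:400,:640]; px=np.c_[uu.ravel(),vv.ravel()]
for c in("scene","top"):
    d=np.load(f"{c}0.npy"); W=world(c,px,d.ravel()); W=W[d.ravel()>0]
    def rep(n,xy,r,zs,W=W):
        q=W[np.hypot(*(W[:,:2]-xy).T)<r]
        for lo,hi in zs:
            p=q[(q[:,2]>lo)&(q[:,2]<hi)]
            if len(p)<4: print(c,n,lo,len(p)); continue
            e,v=np.linalg.eigh(np.cov(p[:,:2].T)); (cx,cy),(w,h),an=cv2.minAreaRect(p[:,:2].astype(np.float32)*1000)
            print(c,n,lo,hi,len(p),"mean",p.mean(0),"zmax",p[:,2].max(),"dir",np.degrees(np.arctan2(v[1,1],v[0,1])),"sd",np.sqrt(e)*1e3,"rect",cx,cy,w,h,an)
    rep("carrier",[.47,-.26],.065,[(.012,.04),(.125,.145),(.16,.199),(.199,.215)])
    rep("small",[.50,.25],.065,[(.012,.04),(.125,.145),(.16,.199),(.199,.215)])
    rep("hook",[.53,-.02],.12,[(.198,.212),(.213,.24),(.26,.29)])
    rep("foot",[.63,-.04],.12,[(.007,.016)])
E
```

```text
scene carrier 0.012 0.04 598 mean [ 0.4703 -0.266   0.0268] zmax 0.0399992000327567 dir 94.52792631299849 sd [16.1387 27.9939] rect 454.3096618652344 -265.4474182128906 66.6246337890625 100.17430114746094 6.655767917633057
scene carrier 0.125 0.145 279 mean [ 0.4569 -0.2662  0.1365] zmax 0.14495816874372258 dir 97.7829584807115 sd [ 3.8038 30.5281] rect 456.1923522949219 -265.3144836425781 20.909751892089844 99.89842224121094 9.034063339233398
scene carrier 0.16 0.199 172 mean [ 0.4632 -0.2654  0.18  ] zmax 0.1989378780656592 dir 86.61010578565751 sd [3.4099 7.4689] rect 460.51025390625 -268.7885437011719 31.091665267944336 18.754657745361328 64.33663177490234
scene carrier 0.199 0.215 71 mean [ 0.4567 -0.2661  0.2034] zmax 0.20631678251629437 dir -174.9459015113649 sd [6.8272 7.2218] rect 453.33416748046875 -265.8362731933594 28.49203872680664 23.246522903442383 9.82674503326416
scene small 0.012 0.04 446 mean [0.4972 0.2524 0.0265] zmax 0.039821943944874705 dir 58.767826072973044 sd [ 8.6846 28.1303] rect 489.4733581542969 256.4016418457031 99.60713958740234 40.21537780761719 58.40
[... 3500 characters left out ...]
6 145.02590942382812 76.94195556640625
top hook 0.213 0.24 151 mean [ 0.5422 -0.0232  0.222 ] zmax 0.23203199274067698 dir 158.19232096681506 sd [11.5684 54.699 ] rect 561.1881713867188 -31.05233383178711 68.18035888671875 152.2591094970703 89.25426483154297
top hook 0.26 0.29 572 mean [ 0.6232 -0.0324  0.2708] zmax 0.27654295757751746 dir 83.39717842644927 sd [13.9938 15.8431] rect 624.0534057617188 -32.19679260253906 55.980804443359375 48.71597671508789 79.19366455078125
top foot 0.007 0.016 1410 mean [ 0.6406 -0.0444  0.0113] zmax 0.01597898230874173 dir 158.2292658631675 sd [42.7935 48.6272] rect 640.8548583984375 -24.367446899414062 151.56069946289062 161.52780151367188 78.7818832397461
```

View pics/crop.png

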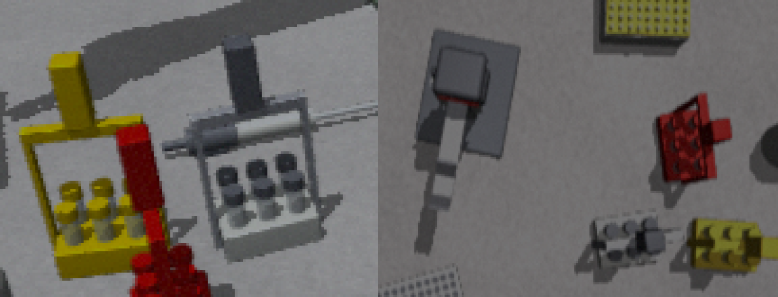

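The crop confirms it: the white-block carrier with two rows of grey tubes stands at about (0.4535, -0.266), yaw about 8°. The yellow and red look-alikes are separate. Next I'll refine the hook seat and check the neighbours' posts.

```bash
python3 - <<'E'
from h import *
np.set_printoptions(precision=4,suppress=True)
vv,uu=np.mgrid[:400,:640]; px=np.c_[uu.ravel(),vv.ravel()]
for c in("scene","top"):
    d=np.load(f"{c}0.npy"); W=world(c,px,d.ravel()); W=W[d.ravel()>0]
    for n,lo,hi in(("yellow",[.40,-.42],[.5,-.33]),("red",[.5,-.42],[.62,-.28])):
        p=W[(W[:,:2]>lo).all(1)&(W[:,:2]<hi).all(1)&(W[:,2]>.197)&(W[:,2]<.215)]; print(c,n,len(p),p.mean(0) if len(p) else 0)
    for a in (-11.,):
        u=np.array([np.cos(np.radians(a)),np.sin(np.radians(a))]); v=np.array([-u[1],u[0]]); o=np.array([.511,-.009])
        L=np.c_[(W[:,:2]-o)@u,(W[:,:2]-o)@v,W[:,2]]*1000
        q=L[(abs(L[:,1])<40)&(L[:,0]>-60)&(L[:,0]<95)&(L[:,2]>190)&(L[:,2]<245)]
        for b in range(-35,95,6):
            p=q[(q[:,0]>=b)&(q[:,0]<b+6)]
            if len(p): print(c,b,len(p),"y",p[:,1].min(),p[:,1].max(),np.median(p[:,1]),"z",p[:,2].min(),np.median(p[:,2]),p[:,2].max())
E
```

```text
scene yellow 88 [ 0.4504 -0.4037  0.2023]
scene red 107 [ 0.5784 -0.3477  0.2029]
scene -29 9 y -9.947350463188378 6.199236255289824 -2.864376951348756 z 224.3975980383968 226.0329274788433 227.71489619310154
scene -23 55 y -12.70966688440712 10.326423884911858 1.015140893077838 z 212.0074141187706 221.3470734126934 227.85378715251437
scene -17 18 y -12.728531867180982 9.954552829536144 -1.3709618725746604 z 213.35143273211466 216.21534051722404 222.07985859078988
top yellow 114 [ 0.4463 -0.4037  0.2041]
top red 109 [ 0.574  -0.3476  0.2039]
top -29 11 y -12.639249048459767 7.948057563463841 -1.2514301317459695 z 224.1336105527214 226.59657318244575 229.16988625986136
top -23 27 y -13.714995150390973 9.289902741944745 -2.130642727789335 z 215.950422330649 224.27806695447217 229.117362879812
top -17 27 y -13.720880141339377 9.922825029453666 -1.4331389055191108 z 200.73395708843535 213.538089787928 220.75422955436596
top -11 27 y -13.326302099616656 10.255926255293463 -1.6475719374008797 z 200.06426498313147 204.50101777530972 211.47947454631245
top -5 28 y -13.634414656190922 9.72296
[... 1434 characters left out ...]
211 z 201.05170667027215 203.790713812263 206.3391727472512
top 67 27 y -12.057908023459502 9.767930416371895 -0.20635242491339234 z 201.0929963684851 204.42643693213358 208.8823573234768
top 73 27 y -13.415504068522678 10.160701491027318 -1.3622867734104664 z 200.19053605504644 204.19389837830337 206.95241857472558
top 79 26 y -12.084541428572864 9.84888183658228 -1.1176462668764955 z 200.68127224538335 204.36380549558504 206.0195996623524
top 85 28 y -13.196243260577795 10.813684291269004 -1.1887758319828117 z 199.34533365598418 203.9995789144229 208.049141081053
top 91 23 y -23.521130421480905 14.607800522690695 -2.1474262567174223 z 200.78334168066624 204.94833993783524 210.1888926455794
```

Call:
arm_command(
  plan=[
    {"dp": [0, 0, -3], "twist": [0, 0, -8], "jaw": 85},
    {"dp": [0, 0, -6], "twist": [0, 0, -16], "jaw": 85},
    {"dp": [0, 0, -9], "twist": [0, 0, -24], "jaw": 85},
    {"dp": [0, 0, -12], "twist": [0, 0, -32], "jaw": 85},
    {"dp": [0, 0, -15], "twist": [0, 0, -40], "jaw": 85},
    {"dp": [0, 0, -18], "twist": [0, 0, -48], "jaw": 85},
    {"dp": [0, 0, -21], "twist": [0, 0, -56], "jaw": 85},
    {"dp": [0, 0, -24], "twist": [0, 0, -64], "jaw": 85},
    {"dp": [0, 0, -27], "twist": [0, 0, -72], "jaw": 85},
    {"dp": [0, 0, -30], "twist": [0, 0, -80], "jaw": 85},
  ],
)

```text
time: 1.5
position: [0.2146, -0.5064, 0.2615]
eef_rot: [[-0.23, 0.973, 0.0], [0.973, 0.23, -0.0], [-0.0, 0.0, -1.0]]
contact_force: [-0.4, -0.0, 0.9]
grip_width: 0.994
grasp_force: 0.0
```

Hook: the seat is at (0.511, -0.0106), z 0.205, hook yaw -11°. The strip height and the trough symmetry match the description. Moving above the carrier's post.

Call:
arm_command(
  plan=[
    {"dp": [18, 29, 0], "twist": [0, 0, -8.5], "jaw": 85},
    {"dp": [36, 58, 0], "twist": [0, 0, -17], "jaw": 85},
    {"dp": [54, 86, 0], "twist": [0, 0, -25.5], "jaw": 85},
    {"dp": [72, 115, 0], "twist": [0, 0, -34], "jaw": 85},
    {"dp": [89, 144, 0], "twist": [0, 0, -42.5], "jaw": 85},
    {"dp": [107, 173, 0], "twist": [0, 0, -51], "jaw": 85},
    {"dp": [125, 201, 0], "twist": [0, 0, -59.5], "jaw": 85},
    {"dp": [143, 230, 0], "twist": [0, 0, -68], "jaw": 85},
    {"dp": [161, 259, 0], "twist": [0, 0, -76.5], "jaw": 85},
    {"dp": [178.5, 287.5, 0], "twist": [0, 0, -85], "jaw": 85},
  ],
)

```text
time: 2.5
position: [0.4557, -0.2669, 0.2614]
eef_rot: [[-0.989, -0.145, 0.0], [-0.145, 0.989, -0.0], [-0.0, -0.0, -1.0]]
contact_force: [-0.5, -1.0, 0.0]
grip_width: 0.994
grasp_force: 0.0
```

```bash
python3 - <<'E'
from h import *
np.set_printoptions(precision=4,suppress=True)
s=bot.read_state(); P=cams.camera_params("wrist"); im,d=cams.grab_frame("wrist")
print(s["time"],s["position"],s["joints"],s["contact_force"]); cv2.imwrite("pics/w1.png",im[:,:,::-1])
vv,uu=np.mgrid[:400,:640]; W=world("wrist",np.c_[uu.ravel(),vv.ravel()],d.ravel(),P)[d.ravel()>0]
q=W[np.hypot(*(W[:,:2]-[.4535,-.266]).T)<.065]
for lo,hi in((.125,.147),(.199,.212)):
    p=q[(q[:,2]>lo)&(q[:,2]<hi)]; print(len(p),p.mean(0) if len(p) else 0, cv2.minAreaRect(p[:,:2].astype(np.float32)*1000) if len(p)>4 else 0)
E
```

```text
2.5 [ 0.4557 -0.2669  0.2614] [-0.6696  0.2665 -0.197   1.1068  0.     -0.8148] [-0.5251 -0.9622  0.0148]
1393 [ 0.4508 -0.2655  0.1402] ((449.38043212890625, -266.1280517578125), (17.829795837402344, 99.88909149169922), 7.268611907958984)
1183 [ 0.4507 -0.2659  0.2049] ((451.751708984375, -265.5438232421875), (23.64244842529297, 23.898080825805664), 7.7617998123168945)
```

Call:
arm_command(
  plan=[
    {"dp": [2, 1, 12], "twist": [0, 0, 0], "jaw": 85},
    {"dp": [2, 1, 24], "twist": [0, 0, 0], "jaw": 85},
    {"dp": [2, 1, 36], "twist": [0, 0, 0], "jaw": 85},
    {"dp": [2, 1, 48], "twist": [0, 0, 0], "jaw": 85},
    {"dp": [2, 1, 60], "twist": [0, 0, 0], "jaw": 85},
    {"dp": [2, 1, 72], "twist": [0, 0, 0], "jaw": 85},
    {"dp": [2, 1, 82], "twist": [0, 0, 0], "jaw": 85},
    {"dp": [2, 1, 92], "twist": [0, 0, 0], "jaw": 85},
    {"dp": [2, 1, 92], "twist": [0, 0, 0], "jaw": 70},
    {"dp": [2, 1, 92], "twist": [0, 0, 0], "jaw": 60},
  ],
)

```text
time: 3.55
position: [0.4526, -0.2673, 0.1692]
eef_rot: [[-0.99, -0.139, -0.0], [-0.139, 0.99, 0.0], [0.0, 0.0, -1.0]]
contact_force: [-0.3, -0.6, 0.4]
grip_width: 0.709
grasp_force: 0.0
```

Call:
arm_command(
  plan=[
    {"dp": [0, 1.5, 0], "twist": [0, 0, 0], "jaw": 45},
    {"dp": [0, 1.5, 0], "twist": [0, 0, 0], "jaw": 35},
    {"dp": [0, 1.5, 0], "twist": [0, 0, 0], "jaw": 28},
    {"dp": [0, 1.5, 0], "twist": [0, 0, 0], "jaw": 20},
    {"dp": [0, 1.5, 0], "twist": [0, 0, 0], "jaw": 10},
    {"dp": [0, 1.5, 0], "twist": [0, 0, 0], "jaw": 10},
    {"dp": [0, 1.5, 0], "twist": [0, 0, 0], "jaw": 10},
    {"dp": [0, 1.5, 0], "twist": [0, 0, 0], "jaw": 10},
    {"dp": [0, 1.5, -5], "twist": [0, 0, 0], "jaw": 10},
    {"dp": [0, 1.5, -10], "twist": [0, 0, 0], "jaw": 10},
  ],
  newtons=60,
)

```text
time: 4.55
position: [0.4516, -0.2653, 0.1785]
eef_rot: [[-0.99, -0.138, -0.002], [-0.138, 0.99, 0.001], [0.002, 0.001, -1.0]]
contact_force: [-0.4, -0.5, -6.0]
grip_width: 0.271
grasp_force: 59.0
```

Call:
arm_command(
  plan=[
    {"dp": [0, 0, -8], "twist": [0, 0, 0], "jaw": 10},
    {"dp": [0, 0, -18], "twist": [0, 0, 0], "jaw": 10},
    {"dp": [0, 0, -30], "twist": [0, 0, 0], "jaw": 10},
    {"dp": [0, 0, -43], "twist": [0, 0, 0], "jaw": 10},
    {"dp": [0, 0, -56], "twist": [0, 0, 0], "jaw": 10},
    {"dp": [0, 0, -69], "twist": [0, 0, 0], "jaw": 10},
    {"dp": [0, 0, -82], "twist": [0, 0, 0], "jaw": 10},
    {"dp": [0, 0, -94], "twist": [0, 0, 0], "jaw": 10},
    {"dp": [0, 0, -102], "twist": [0, 0, 0], "jaw": 10},
    {"dp": [0, 0, -106], "twist": [0, 0, 0], "jaw": 10},
  ],
)

```text
time: 5.55
position: [0.4527, -0.266, 0.2865]
eef_rot: [[-0.99, -0.139, 0.001], [-0.139, 0.99, -0.001], [-0.001, -0.001, -1.0]]
contact_force: [-0.6, 0.0, -6.1]
grip_width: 0.269
grasp_force: 59.1
```

Call:
arm_command(
  plan=[
    {"dp": [2, 10, 0], "twist": [0, 0, 1], "jaw": 10},
    {"dp": [4, 32, 0], "twist": [0, 0, 3], "jaw": 10},
    {"dp": [6, 66, 0], "twist": [0, 0, 5.5], "jaw": 10},
    {"dp": [7, 104, 0], "twist": [0, 0, 8], "jaw": 10},
    {"dp": [9, 142, 0], "twist": [0, 0, 10.5], "jaw": 10},
    {"dp": [10, 180, 0], "twist": [0, 0, 13], "jaw": 10},
    {"dp": [11, 218, 0], "twist": [0, 0, 15.5], "jaw": 10},
    {"dp": [12, 250, 0], "twist": [0, 0, 17.5], "jaw": 10},
    {"dp": [13, 272, 0], "twist": [0, 0, 18.5], "jaw": 10},
    {"dp": [13.5, 281.5, 0], "twist": [0, 0, 19], "jaw": 10},
  ],
)

```text
time: 6.55
position: [0.3981, 0.0136, 0.2847]
eef_rot: [[-0.982, 0.19, -0.002], [0.19, 0.982, 0.001], [0.002, 0.001, -1.0]]
contact_force: [0.3, -0.4, -4.9]
grip_width: 0.272
grasp_force: 60.0
```

```bash
python3 - <<'E'
from h import *
np.set_printoptions(precision=4,suppress=True)
im,d=cams.grab_frame("scene"); cv2.imwrite("pics/s2.png",cv2.resize(im[60:300,180:480,::-1],None,fx=2.4,fy=2.4,interpolation=3)); 
s=bot.read_state(); print(s["time"],s["position"],s["eef_rot"],s["contact_force"],s["wrist_torque"],s["joints"])
vv,uu=np.mgrid[:400,:640]; W=world("scene",np.c_[uu.ravel(),vv.ravel()],d.ravel())[d.ravel()>0]
t=s["position"][:2]
q=W[np.hypot(*(W[:,:2]-t).T)<.075]
for lo,hi in((.10,.125),(.14,.155),(.155,.20),(.238,.268)):
    p=q[(q[:,2]>lo)&(q[:,2]<hi)]; print(lo,len(p),p.mean(0),p[:,2].min(), cv2.minAreaRect(p[:,:2].astype(np.float32)*1000))
print(q[:,2].min())
E
```

```text
6.6 [0.398  0.0142 0.2847] [[-0.9819  0.1895 -0.0017]
 [ 0.1895  0.9819  0.0025]
 [ 0.0022  0.0021 -1.    ]] [-0.2213 -0.1409 -4.7083] [-0.1019  0.1764  0.0209] [-0.1519  0.0065 -0.4439  1.1225  0.0022  0.0387]
0.1 44 [ 0.4158 -0.0251  0.1202] 0.1146768145446746 ((409.8312683105469, -29.414697647094727), (47.456085205078125, 17.64731788635254), 32.8446044921875)
0.14 121 [ 0.4029 -0.0204  0.1457] 0.14044710355092438 ((382.8421630859375, 1.1096725463867188), (58.04011917114258, 100.20320892333984), 34.27170181274414)
0.155 324 [0.4028 0.0097 0.1775] 0.15556598190319726 ((399.04608154296875, 13.502647399902344), (99.6317367553711, 53.11396408081055), 79.14124298095703)
0.238 297 [0.403  0.0119 0.2522] 0.23852080497235256 ((401.68963623046875, 12.588245391845703), (99.80513763427734, 20.844955444335938), 79.20040893554688)
-0.00380472947091981
```

View pics/s2.png

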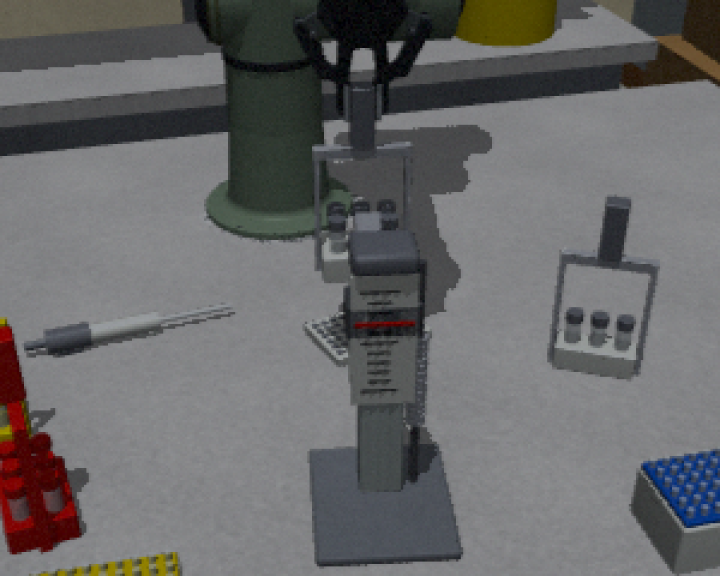

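The picture shows the carrier hanging upright in the gripper behind the scale, with its bail bar level at about (362,150) in the crop. The pointer is at the top, unloaded. Bringing it in along the hook's +x.

Call:
arm_command(
  plan=[
    {"dp": [-4, 0, 0], "twist": [0, 0, 0], "jaw": 10},
    {"dp": [-14, 0, 0], "twist": [0, 0, 0], "jaw": 10},
    {"dp": [-28, -1, 0], "twist": [0, 0, 0], "jaw": 10},
    {"dp": [-43, -1, 0], "twist": [0, 0, 0], "jaw": 10},
    {"dp": [-58, -1, 0], "twist": [0, 0, 0], "jaw": 10},
    {"dp": [-73, -2, 0], "twist": [0, 0, 0], "jaw": 10},
    {"dp": [-88, -2, 0], "twist": [0, 0, 0], "jaw": 10},
    {"dp": [-101, -2, 0], "twist": [0, 0, 0], "jaw": 10},
    {"dp": [-111, -2, 0], "twist": [0, 0, 0], "jaw": 10},
    {"dp": [-115.5, -2, 0], "twist": [0, 0, 0], "jaw": 10},
  ],
)

```text
time: 7.6
position: [0.5145, -0.014, 0.2847]
eef_rot: [[-0.981, 0.193, -0.0], [0.193, 0.981, -0.0], [0.0, -0.0, -1.0]]
contact_force: [0.4, 0.8, -5.0]
grip_width: 0.271
grasp_force: 59.9
```

```bash
python3 - <<'E'
from h import *
np.set_printoptions(precision=4,suppress=True)
im,d=cams.grab_frame("top"); s=bot.read_state(); print(s["time"],s["position"],s["contact_force"],s["wrist_torque"])
a=cv2.resize(im[160:270,240:360,::-1],None,fx=4,fy=4,interpolation=3)
im,d=cams.grab_frame("scene"); b=cv2.resize(im[90:200,280:400,::-1],None,fx=4,fy=4,interpolation=3)
cv2.imwrite("pics/s3.png",cv2.resize(np.hstack([a,b]),(800,366)))
vv,uu=np.mgrid[:400,:640]; W=world("scene",np.c_[uu.ravel(),vv.ravel()],d.ravel())[d.ravel()>0]
u=np.array([.9816,-.1908]);v=np.array([.1908,.9816]);L=np.c_[(W[:,:2]-[.511,-.0106])@u,(W[:,:2]-[.511,-.0106])@v,W[:,2]]*1000
p=L[(abs(L[:,0])<35)&(abs(L[:,1])>20)&(abs(L[:,1])<60)&(L[:,2]>200)&(L[:,2]<275)]
print(len(p),p.mean(0),p.min(0),p.max(0))
E
```

```text
7.65 [ 0.5146 -0.0139  0.2847] [ 1.1592 -1.4208 -3.9771] [ 0.0186 -0.1902 -0.0101]
285 [  8.0813  -3.9309 243.1864] [ -2.7628 -52.957  200.9895] [ 14.7387  47.2769 256.9537]
```

View pics/s3.png

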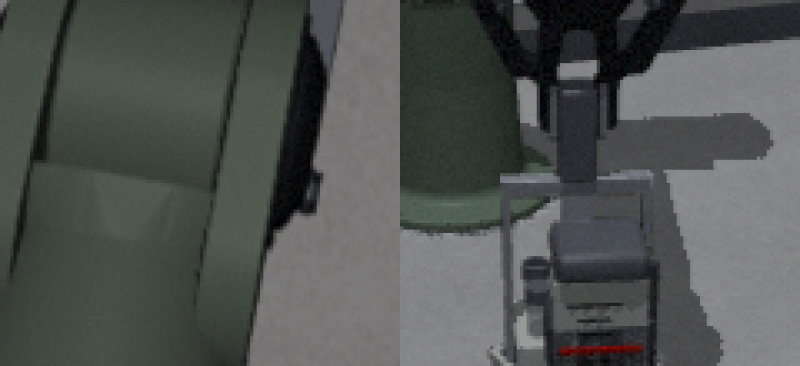

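The picture shows the bar at crop (575,185), across the hook and above the rims, level. It is about 4 mm too far along x, so I'll correct that and lower.

Call:
arm_command(
  plan=[
    {"dp": [1.5, 1, 1], "twist": [0, 0, 0], "jaw": 10},
    {"dp": [3.5, 2, 4], "twist": [0, 0, 0], "jaw": 10},
    {"dp": [3.5, 2, 8], "twist": [0, 0, 0], "jaw": 10},
    {"dp": [3.5, 2, 12], "twist": [0, 0, 0], "jaw": 10},
    {"dp": [3.5, 2, 16], "twist": [0, 0, 0], "jaw": 10},
    {"dp": [3.5, 2, 20], "twist": [0, 0, 0], "jaw": 10},
    {"dp": [3.5, 2, 24], "twist": [0, 0, 0], "jaw": 10},
    {"dp": [3.5, 2, 28], "twist": [0, 0, 0], "jaw": 10},
    {"dp": [3.5, 2, 32], "twist": [0, 0, 0], "jaw": 10},
    {"dp": [3.5, 2, 34], "twist": [0, 0, 0], "jaw": 10},
  ],
)

```text
time: 8.7
position: [0.5098, -0.0103, 0.2508]
eef_rot: [[-0.981, 0.191, -0.001], [0.191, 0.981, 0.0], [0.001, 0.0, -1.0]]
contact_force: [-0.4, -0.5, -5.1]
grip_width: 0.269
grasp_force: 59.9
```

```bash
python3 - <<'E'
from h import *
s=bot.read_state(); print(s["time"],s["position"],s["contact_force"],s["wrist_torque"])
E
```

```text
8.7 [ 0.50977838 -0.01030213  0.25075783] [-0.40020609 -0.46482651 -5.1079264 ] [ 0.02496371  0.00096476 -0.00837919]
```

Call:
arm_command(
  plan=[
    {"dp": [0, 0, 1], "twist": [0, 0, 0], "jaw": 10},
    {"dp": [0, 0, 2.5], "twist": [0, 0, 0], "jaw": 10},
    {"dp": [0, 0, 4], "twist": [0, 0, 0], "jaw": 10},
    {"dp": [0, 0, 6], "twist": [0, 0, 0], "jaw": 10},
    {"dp": [0, 0, 8], "twist": [0, 0, 0], "jaw": 10},
    {"dp": [0, 0, 10], "twist": [0, 0, 0], "jaw": 10},
    {"dp": [0, 0, 12], "twist": [0, 0, 0], "jaw": 10},
    {"dp": [0, 0, 14], "twist": [0, 0, 0], "jaw": 10},
    {"dp": [0, 0, 15], "twist": [0, 0, 0], "jaw": 10},
    {"dp": [0, 0, 15], "twist": [0, 0, 0], "jaw": 10},
  ],
)

```text
time: 9.7
position: [0.5101, -0.0103, 0.2363]
eef_rot: [[-0.982, 0.191, 0.0], [0.191, 0.982, -0.0], [-0.0, 0.0, -1.0]]
contact_force: [0.2, -0.0, -4.0]
grip_width: 0.267
grasp_force: 60.0
```

Call:
arm_command(
  plan=[
    {"dp": [0, 0, 1.5], "twist": [0, 0, 0], "jaw": 10},
    {"dp": [0, 0, 3.5], "twist": [0, 0, 0], "jaw": 10},
    {"dp": [0, 0, 6], "twist": [0, 0, 0], "jaw": 10},
    {"dp": [0, 0, 8.5], "twist": [0, 0, 0], "jaw": 10},
    {"dp": [0, 0, 11], "twist": [0, 0, 0], "jaw": 10},
    {"dp": [0, 0, 13.5], "twist": [0, 0, 0], "jaw": 10},
    {"dp": [0, 0, 16], "twist": [0, 0, 0], "jaw": 10},
    {"dp": [0, 0, 17.5], "twist": [0, 0, 0], "jaw": 10},
    {"dp": [0, 0, 18], "twist": [0, 0, 0], "jaw": 10},
    {"dp": [0, 0, 18], "twist": [0, 0, 0], "jaw": 10},
  ],
)

```text
time: 10.7
position: [0.5101, -0.0103, 0.2184]
eef_rot: [[-0.982, 0.191, 0.0], [0.191, 0.982, -0.0], [-0.0, 0.0, -1.0]]
contact_force: [1.5, 0.7, -1.2]
grip_width: 0.273
grasp_force: 60.4
```

```bash
python3 - <<'E'
from h import *
f=[]
for i in range(6):
    im,d=cams.grab_frame("scene"); s=bot.read_state(); f.append([*s["contact_force"],*s["wrist_torque"]])
print(s["time"],s["position"],np.round(np.mean(f,0),3),np.round(np.std(f,0),2))
cv2.imwrite("pics/s4.png",cv2.resize(im[90:260,280:400,::-1],None,fx=3.4,fy=3.4,interpolation=3))
E
```

```text
11.0 [ 0.51005888 -0.01030718  0.21839483] [ 0.183 -0.035 -0.455 -0.018 -0.086 -0.016] [0.14 0.38 0.49 0.02 0.02 0.03]
```

View pics/s4.png

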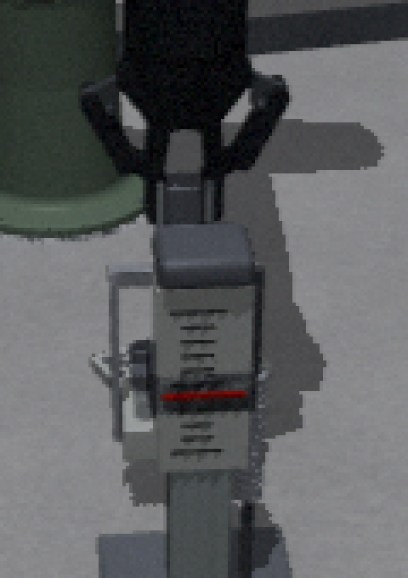

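Pointer at crop (205,395), well down the scale, with only about 0.5–0.8 N still carried by the arm. I'll lower a bit more and average the force again.

Call:
arm_command(
  plan=[
    {"dp": [0, 0, 0.5], "twist": [0, 0, 0], "jaw": 10},
    {"dp": [0, 0, 1], "twist": [0, 0, 0], "jaw": 10},
    {"dp": [0, 0, 2], "twist": [0, 0, 0], "jaw": 10},
    {"dp": [0, 0, 3], "twist": [0, 0, 0], "jaw": 10},
    {"dp": [0, 0, 3.5], "twist": [0, 0, 0], "jaw": 10},
    {"dp": [0, 0, 3.5], "twist": [0, 0, 0], "jaw": 10},
    {"dp": [0, 0, 3.5], "twist": [0, 0, 0], "jaw": 10},
    {"dp": [0, 0, 3.5], "twist": [0, 0, 0], "jaw": 10},
    {"dp": [0, 0, 3.5], "twist": [0, 0, 0], "jaw": 10},
    {"dp": [0, 0, 3.5], "twist": [0, 0, 0], "jaw": 10},
  ],
)

```text
time: 12.0
position: [0.51, -0.0103, 0.2148]
eef_rot: [[-0.982, 0.191, 0.0], [0.191, 0.982, -0.0], [-0.0, 0.0, -1.0]]
contact_force: [1.6, 0.1, 0.0]
grip_width: 0.276
grasp_force: 60.5
```

```bash
python3 - <<'E'
from h import *
f=[]
for i in range(20):
    cams.grab_frame("scene"); s=bot.read_state(); f.append([*s["contact_force"],*s["wrist_torque"]])
print(s["time"],s["position"],np.round(np.mean(f,0),3),np.round(np.std(f,0)/20**.5,2))
E
```

```text
13.0 [ 0.51005647 -0.01030581  0.21482624] [ 1.407 -0.147 -0.038 -0.037 -0.354  0.015] [0.12 0.12 0.09 0.01 0.01 0.01]
```

Vertical load is now about zero, but there is a 1.4 N side force along +x, so the bar is leaning on the outer flap. Easing it 2.5 mm toward +x.

Call:
arm_command(
  plan=[
    {"dp": [-0.5, 0, 0], "twist": [0, 0, 0], "jaw": 10},
    {"dp": [-1, 0, 0], "twist": [0, 0, 0], "jaw": 10},
    {"dp": [-1.5, 0, 0], "twist": [0, 0, 0], "jaw": 10},
    {"dp": [-2, 0, 0], "twist": [0, 0, 0], "jaw": 10},
    {"dp": [-2.5, 0, 0], "twist": [0, 0, 0], "jaw": 10},
    {"dp": [-2.5, 0, 0], "twist": [0, 0, 0], "jaw": 10},
    {"dp": [-2.5, 0, 0], "twist": [0, 0, 0], "jaw": 10},
    {"dp": [-2.5, 0, 0], "twist": [0, 0, 0], "jaw": 10},
    {"dp": [-2.5, 0, 0], "twist": [0, 0, 0], "jaw": 10},
    {"dp": [-2.5, 0, 0], "twist": [0, 0, 0], "jaw": 10},
  ],
)

```text
time: 14.0
position: [0.5124, -0.0108, 0.2148]
eef_rot: [[-0.981, 0.192, -0.0], [0.192, 0.981, -0.0], [-0.0, -0.0, -1.0]]
contact_force: [-2.9, 0.4, -1.1]
grip_width: 0.275
grasp_force: 60.5
```

```bash
python3 - <<'E'
from h import *
f=[]
for i in range(20):
    im,d=cams.grab_frame("scene"); s=bot.read_state(); f.append([*s["contact_force"],*s["wrist_torque"]])
print(s["time"],s["position"],np.round(np.mean(f,0),3),np.round(np.std(f,0)/20**.5,2))
vv,uu=np.mgrid[:400,:640]; W=world("scene",np.c_[uu.ravel(),vv.ravel()],d.ravel())[d.ravel()>0]
u=np.array([.9816,-.1908]);v=np.array([.1908,.9816]);L=np.c_[(W[:,:2]-[.511,-.0106])@u,(W[:,:2]-[.511,-.0106])@v,W[:,2]]*1000
L=L[(abs(L[:,0])<45)&(abs(L[:,1])>20)&(abs(L[:,1])<60)]
for lo in range(50,240,12):
    p=L[(L[:,2]>lo)&(L[:,2]<=lo+12)]
    if len(p)>3: print(lo,len(p),p.mean(0),p.min(0),p.max(0))
E
```

```text
15.0 [ 0.51237972 -0.01079487  0.21477282] [-2.785  0.34   0.238  0.044  0.662  0.   ] [0.09 0.1  0.11 0.01 0.01 0.01]
50 50 [ 26.75763854 -35.3981817   56.38676914] [  3.7404043  -49.34612422  50.36902584] [ 36.06192005 -21.80241359  61.62519352]
62 76 [ 20.91493962 -36.12417754  69.60266433] [-27.96630119 -49.33852258  62.05393357] [ 35.01485796 -21.74144481  73.99272474]
74 74 [  9.90727091 -37.05818212  77.00991261] [-28.13440828 -48.99720392  74.04792373] [ 35.93666621 -23.42823205  85.72413495]
86 29 [ 17.81351912 -35.18906287  92.03432505] [  6.78084131 -48.84638232  86.1714797 ] [ 26.400247   -25.75211022  97.80667107]
98 35 [  8.34902311 -35.88233178 105.30989289] [-11.93150238 -48.59202435  98.31291251] [ 26.19738269 -26.22543538 109.96674058]
110 48 [  3.05818159 -33.47699748 113.00922511] [-20.65454114 -50.28751631 110.39377649] [ 26.25256116 -25.40355681 121.25769192]
122 12 [  6.32884323 -47.64627646 127.44429812] [  2.29855937 -50.26173675 122.83291938] [  8.95108648 -45.60594228 132.82179583]
134 14 [  6.9801352  -47.99483866 140.12233238] [  4.19876865 -50.20459947 134.16756216] [  8.45866836 -45.45098795 145.33466583]
146 12 [  6.71455616 -47.40612178 151.7797476 ] [  5.48902007 -49.95146738 146.56330349] [  9.08051111 -45.21402871 156.90862271]
158 14 [  6.41231736 -47.37153668 163.2281243 ] [  4.63707124 -49.82009586 158.28508522] [  9.36657343 -44.9379607  169.94601891]
170 41 [  6.77855969 -38.11252522 177.38686869] [  4.34296208 -49.5261269  170.79450782] [ 10.22441806 -21.9203537  181.80220732]
182 51 [  3.23927597 -34.3211812  184.90580849] [ -4.46137119 -49.23266989 182.00433628] [  9.9862087  -21.39598974 188.3415645 ]
218 13 [  6.50302405  -9.69018596 226.38037517] [ -4.35704904 -25.8009409  222.22131529] [  9.91767114  22.47224969 229.46397406]
230 31 [  6.56057706   2.96905162 236.07140539] [-1.83473174e-01 -2.58906936e+01  2.30061453e+02] [ 10.14643907  24.89619909 241.76393717]
```

Call:
arm_command(
  plan=[
    {"dp": [0.5, 0, 0], "twist": [0, 0, 0], "jaw": 10},
    {"dp": [1, 0, 0], "twist": [0, 0, 0], "jaw": 10},
    {"dp": [1.6, 0, 0], "twist": [0, 0, 0], "jaw": 10},
    {"dp": [1.6, 0, 0], "twist": [0, 0, 0], "jaw": 10},
    {"dp": [1.6, 0, 0], "twist": [0, 0, 0], "jaw": 10},
    {"dp": [1.6, 0, 0], "twist": [0, 0, 0], "jaw": 10},
    {"dp": [1.6, 0, 0], "twist": [0, 0, 0], "jaw": 10},
    {"dp": [1.6, 0, 0], "twist": [0, 0, 0], "jaw": 10},
    {"dp": [1.6, 0, 0], "twist": [0, 0, 0], "jaw": 10},
    {"dp": [1.6, 0, 0], "twist": [0, 0, 0], "jaw": 10},
  ],
)

```text
time: 16.0
position: [0.5109, -0.0104, 0.2148]
eef_rot: [[-0.982, 0.191, 0.0], [0.191, 0.982, 0.0], [-0.0, 0.0, -1.0]]
contact_force: [2.8, -0.4, 0.4]
grip_width: 0.275
grasp_force: 60.6
```

```bash
python3 - <<'E'
from h import *
f=[]
for i in range(16):
    im,d=cams.grab_frame("scene"); s=bot.read_state(); f.append([*s["contact_force"],*s["wrist_torque"]])
print(s["time"],s["position"],np.round(np.mean(f,0),3))
E
```

```text
16.8 [ 0.51088014 -0.01043161  0.21479987] [ 2.377 -0.197  0.008 -0.087 -0.638  0.019]
```

That is friction hysteresis in the seat, not a flap. Relaxing it by 0.7 mm, then easing the grip and opening slowly.

Call:
arm_command(
  plan=[
    {"dp": [-0.3, 0, 0], "twist": [0, 0, 0], "jaw": 10},
    {"dp": [-0.7, 0, 0], "twist": [0, 0, 0], "jaw": 10},
    {"dp": [-0.7, 0, 0], "twist": [0, 0, 0], "jaw": 10},
    {"dp": [-0.7, 0, 0], "twist": [0, 0, 0], "jaw": 10},
    {"dp": [-0.7, 0, 0], "twist": [0, 0, 0], "jaw": 10},
    {"dp": [-0.7, 0, 0], "twist": [0, 0, 0], "jaw": 10},
    {"dp": [-0.7, 0, 0], "twist": [0, 0, 0], "jaw": 10},
    {"dp": [-0.7, 0, 0], "twist": [0, 0, 0], "jaw": 10},
    {"dp": [-0.7, 0, 0], "twist": [0, 0, 0], "jaw": 10},
    {"dp": [-0.7, 0, 0], "twist": [0, 0, 0], "jaw": 10},
  ],
  newtons=20,
)

```text
time: 17.8
position: [0.5111, -0.0105, 0.2146]
eef_rot: [[-0.982, 0.191, -0.001], [0.191, 0.982, 0.0], [0.001, 0.0, -1.0]]
contact_force: [-1.4, 1.1, 0.6]
grip_width: 0.275
grasp_force: 60.6
```

```bash
python3 - <<'E'
from h import *
f=[]
for i in range(12):
    im,d=cams.grab_frame("scene"); s=bot.read_state(); f.append([*s["contact_force"],*s["wrist_torque"]])
print(s["time"],s["position"],np.round(np.mean(f,0),3),s["grip_width"]*85.4,s["grasp_force"])
E
```

```text
18.4 [ 0.51127604 -0.01054793  0.21468953] [-1.593  1.167  0.039  0.282  0.495 -0.002] 23.27366669623195 60.65850019454956
```

Call:
arm_command(
  plan=[
    {"dp": [0, 0, 0], "twist": [0, 0, 0], "jaw": 22},
    {"dp": [0, 0, 0], "twist": [0, 0, 0], "jaw": 23},
    {"dp": [0, 0, 0], "twist": [0, 0, 0], "jaw": 24},
    {"dp": [0, 0, 0], "twist": [0, 0, 0], "jaw": 25},
    {"dp": [0, 0, 0], "twist": [0, 0, 0], "jaw": 26},
    {"dp": [0, 0, 0], "twist": [0, 0, 0], "jaw": 28},
    {"dp": [0, 0, 0], "twist": [0, 0, 0], "jaw": 31},
    {"dp": [0, 0, 0], "twist": [0, 0, 0], "jaw": 35},
    {"dp": [0, 0, 0], "twist": [0, 0, 0], "jaw": 40},
    {"dp": [0, 0, 0], "twist": [0, 0, 0], "jaw": 46},
  ],
  newtons=20,
)

```text
time: 19.4
position: [0.5115, -0.0106, 0.2148]
eef_rot: [[-0.982, 0.191, 0.0], [0.191, 0.982, -0.0], [-0.0, -0.0, -1.0]]
contact_force: [1.1, -0.6, -0.3]
grip_width: 0.54
grasp_force: 0.0
```

Call:
arm_command(
  plan=[
    {"dp": [0, 0, 0], "twist": [0, 0, 0], "jaw": 55},
    {"dp": [0, 0, 0], "twist": [0, 0, 0], "jaw": 65},
    {"dp": [0, 0, 0], "twist": [0, 0, 0], "jaw": 75},
    {"dp": [0, 0, -4], "twist": [0, 0, 0], "jaw": 80},
    {"dp": [0, 0, -12], "twist": [0, 0, 0], "jaw": 80},
    {"dp": [0, 0, -24], "twist": [0, 0, 0], "jaw": 80},
    {"dp": [0, 0, -38], "twist": [0, 0, 0], "jaw": 80},
    {"dp": [0, 0, -54], "twist": [0, 0, 0], "jaw": 80},
    {"dp": [0, 0, -70], "twist": [0, 0, 0], "jaw": 80},
    {"dp": [0, 0, -85], "twist": [0, 0, 0], "jaw": 80},
  ],
)

```text
time: 20.4
position: [0.5118, -0.0107, 0.3018]
eef_rot: [[-0.982, 0.191, 0.002], [0.191, 0.982, -0.0], [-0.002, 0.0, -1.0]]
contact_force: [0.5, -0.4, 0.0]
grip_width: 0.937
grasp_force: 0.0
```

Call:
arm_command(
  plan=[
    {"dp": [0, 0, -10], "twist": [0, 0, 0], "jaw": 80},
    {"dp": [0, 0, -18], "twist": [0, 0, 0], "jaw": 80},
    {"dp": [0, 0, -22], "twist": [0, 0, 0], "jaw": 80},
    {"dp": [0, 0, -22], "twist": [0, 0, 0], "jaw": 80},
    {"dp": [0, 0, -22], "twist": [0, 0, 0], "jaw": 80},
    {"dp": [0, 0, -22], "twist": [0, 0, 0], "jaw": 80},
    {"dp": [0, 0, -22], "twist": [0, 0, 0], "jaw": 80},
    {"dp": [0, 0, -22], "twist": [0, 0, 0], "jaw": 80},
    {"dp": [0, 0, -22], "twist": [0, 0, 0], "jaw": 80},
    {"dp": [0, 0, -22], "twist": [0, 0, 0], "jaw": 80},
  ],
)

```text
time: 21.4
position: [0.5115, -0.0106, 0.3217]
eef_rot: [[-0.982, 0.191, -0.0], [0.191, 0.982, 0.0], [0.0, -0.0, -1.0]]
contact_force: [0.0, -0.5, 0.7]
grip_width: 0.941
grasp_force: 0.0
```

```bash
python3 - <<'E'
from h import *
np.set_printoptions(precision=1,suppress=True)
vv,uu=np.mgrid[:400,:640]
u=np.array([.9816,-.1908]);v=np.array([.1908,.9816])
for k in range(2):
    im,d=cams.grab_frame("scene"); s=bot.read_state(); print(s["time"],s["position"]*1000,s["contact_force"])
    W=world("scene",np.c_[uu.ravel(),vv.ravel()],d.ravel())[d.ravel()>0]
    L=np.c_[(W[:,:2]-[.511,-.0106])@u,(W[:,:2]-[.511,-.0106])@v,W[:,2]]*1000
    q=L[(abs(L[:,0])<45)&(abs(L[:,1])<20)&(L[:,2]>190)&(L[:,2]<262)]; print("post top",q[:,2].max(),q.mean(0))
    for lo in (98,122,134,146,158):
        p=L[(abs(L[:,0])<20)&(L[:,1]<-40)&(L[:,1]>-60)&(L[:,2]>lo)&(L[:,2]<=lo+12)]; print(lo,len(p),p.mean(0))
    for _ in range(8 if k==0 else 0): cams.grab_frame("top")
cv2.imwrite("pics/s5.png",cv2.resize(im[60:260,240:480,::-1],None,fx=3,fy=3,interpolation=3))
E
```

```text
21.45 [511.5 -10.6 321.8] [0.7 0.3 0. ]
post top 250.51030432417255 [  8.1  -1.1 241.2]
98 10 [  4.8 -47.7 105. ]
122 12 [  4.6 -48.  127.5]
134 15 [  5.2 -47.7 140.4]
146 11 [  5.2 -47.3 152.3]
158 13 [  5.4 -47.5 163.2]
21.9 [511.5 -10.6 321.8] [-0.4  0.4  0.1]
post top 251.174276449235 [  7.9  -1.1 241.1]
98 8 [  6.  -47.3 102.9]
122 14 [  4.9 -47.8 127.7]
134 11 [  6.2 -48.  140. ]
146 15 [  5.7 -47.6 151.6]
158 13 [  5.4 -47.1 164.1]
```

View pics/s5.png

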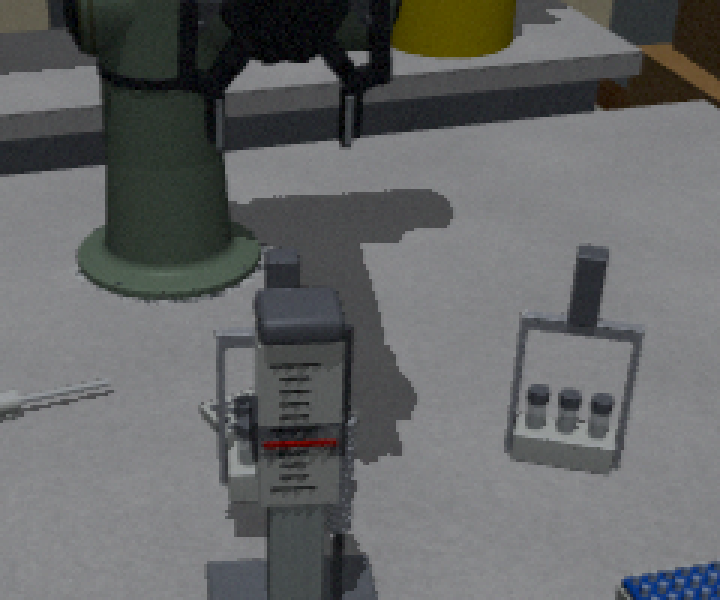

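The picture shows the carrier hanging upright in the hook, post top at (283,265) and pointer at (300,443). The post top is at 250 mm, so the hook has sunk about 30 mm and is steady. The fingers are well clear and the small carrier hasn't moved. Handing in.

```bash
python3 -c "
from h import *
print(job.job_done())"
```

```text
the job is handed in; nothing more can be done
None
```

I handed the job in at about 22 s: the six-tube carrier hangs still and upright in the scale hook, sunk about 30 mm (roughly 0.5 kg). The gripper is clear of it, the three-tube carrier still stands where it was, and no verdict was returned.

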